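# Refit the rotor clip of a sample mixer

### The job

Take the steel retaining clip by its orange tab out of the white tray and refit it on the sample mixer: use the clip to press the sprung blue plate down a little, slide the clip sideways under the brass head into the spindle's groove until it snaps fully home, lying flat and centred on the spindle, then let go. Be gentle with the spindle (it must never feel 30 N or more) and leave the mixer's neighbours and everything else on the bench and in the tray where they are.

Things in the scene. Friction and masses are not known exactly. Their poses are not given: they have to be found in the camera images.
- clip_tab (a point): Centre, half-way up, of the clip's orange upright tab, the part to hold: 20 mm along clip x, 12 mm thick along clip y, its top 44 mm and this point 22 mm above the clip's underside; the steel beside it is 5 mm thick. Axes: x points from the tab to the clip's open mouth (the way to push it), y across the thin tab, z up.
- clip_bore (a point): Centre of the clip's bore, where the spindle's axis lies when the clip is home; 36 mm ahead of clip_tab along clip x, 2.5 mm above the clip's underside. Same axes. The mouth's ends reach 11.5 mm ahead of this point, the steel 47 mm behind it. The bore has about 1 mm of play on the 18 mm groove.
- clip: Steel fork 5 mm thick, 34 mm wide, 84 g with its tab, lying flat; origin under the bore. Its two sprung arms end in round noses 15 mm apart that must spread to pass the 18 mm shaft. Pushing it in takes roughly 6 to 11 N over some 7 mm, eases as it snaps in, moves freely for some mm and comes up firmly against the shaft.
- tray: White open tray, 150 x 120 mm, floor 4 mm thick, rim 10 mm high, fixed; the clip and a brass washer lie in it. Origin under its centre.
- mixer: Sample mixer, fixed: white round housing 140 mm across, black rotor 150 mm across whose top is 62 mm above the bench, with green pot lids standing 8 mm above that; origin under its centre. The load on the spindle counts every contact of the clip with it and its plate added up: some 6 N more than the force on the wrist. It is round, so the clip may come in from any side.
- rotor_centre (a point): Point on the spindle's axis, on the rotor's top. Above it: sprung blue plate 72 mm across, top 36 to 76 mm higher (it varies and is not measured: feel for it). Brass head 28 mm across, underside 2 mm above the plate's resting top, 17 mm tall. The clip fits under the head with the plate pressed down 3 to 6 mm (6 is its stop); 2 N starts it, then 1 N per mm.
- washer: brass washer, 30 mm across, 5 mm thick, lying in the tray; leave it alone; origin at the centre of its underside
- pot_a: sample pot with a green lid, 43 mm across, 59 mm tall; bystander; origin at the centre of its underside
- pot_b: sample pot like pot_a; bystander; origin at the centre of its underside
- pot_c: sample pot like pot_a; bystander; origin at the centre of its underside
- slide_box: blue slide box, 100 x 85 x 30 mm; bystander; origin at the centre of its underside
- wash_bottle: yellow bottle with a blue cap, 64 mm across, 170 mm tall; bystander; origin at the centre of its underside
- driver: screwdriver lying on the bench; bystander; origin at the centre of its underside
- beaker_block: aluminium tube block, 90 x 60 x 40 mm; bystander; origin at the centre of its underside
Mind the look-alikes: they are no part of the job. Of the things that look like the clip, the smaller one is meant.

How it is judged:
By the outcome, as a careful person would: the job done as asked, in the order asked, and still so for the second after the job is handed in, with the robot touching nothing.
It also fails if it takes over 45 s, if anything falls off the work surface, if the arm or the gripper's body presses on something with over 40 N, if the wrist force passes 120 N, or if a joint passes its speed limit or range.

### The arm

A 6-joint arm with a two-finger parallel gripper is mounted at the origin on the work surface. World frame = base frame: x ahead of the robot, y to its left, z up, the work surface at z = 0. Lengths are in m, angles in rad, forces in N, time in s.
With the tool pointing down it reaches from about 0.375 to 0.9 m from the base axis. Payload 3.1 kg.
Tool frame: the origin (TCP) lies at the very end of the fingers, on their centre line; the grasp point (between the pads) lies 19 mm behind it (manip.pinch_z is the distance from the TCP to the grasp point, in m); z points along the fingers, y is the direction in which the jaws open and shut (so a half turn about z gives the same grasp; the last joint's range is limited). The gripper opens to 85 mm and grips with 20 to 120 N. Pads are 22 mm wide; open, the fingers measure 114 mm over their backs; the gripper's body (76 mm by 85 mm) begins 54 mm behind the grasp point. The pads swing forward as they close: fully open they stand 13 mm farther back than shut.
Start: joints at [1.159, 0.527, 1.433, -0, 1.181, -0.178], TCP at [0.145, 0.608, 0.199] pointing down, gripper open.
Joint ranges: [-3.08, 3.08], [-0.75, 2.2], [0.22, 2.44], [-1.43, 4.57], [0, 2.65], [-2.85, 2.85]. Speed limits (rad/s): [2.79, 2.79, 3.14, 3.14, 3.14, 3.14].

### API

Orientations are given as a unit quaternion [x, y, z, w].
In Python, from station import manip gives the robot as it stands.
- The arm moves only by the tool drive_tool, never from a script. Its argument "increments" is a list of rows, each a list of 7 numbers: the closure in counts, from 0 (fully open) to 255 (shut), then the shift along the tool's x, y, z in cm, then the turn, a rotation vector about the tool's x, y, z in rad. A call has 1 to 20 rows; each row is the pose to reach, as a shift and turn from the pose commanded when the call began, along the tool's axes at that moment; what a row does not reach only later rows make up. A row lasts 1/10 s, in which the tool goes at most 50 mm and 8.59 degrees, less where a joint would pass 70% of its speed; a pose out of reach is approached as far as the arm can. A call with a gripper value outside its range is refused whole. The fingers move at their own pace and stop on an object; "force" is the grip in N (left out, the last holds). Time passes only in rows, so rows that repeat a pose let the fingers close. It gives the time, the measured TCP pose, the force and the opening at its end, in the units of the state.
- manip.sense(): the state, without advancing time (a new reading comes with each control period).
- manip.snapshot(name): name is "side" or "top" or "wrist"; returns the picture (420x560x3 uint8, red, green, blue); there is no depth.
- manip.camera_model(name): a dict with "mtx" (3x3 intrinsics, pixels), "cam_to_world" (4x4, takes a point from camera to world coordinates). Camera axes: x right, y down, z forward; pixel columns grow to the right and rows downward; lengths in m; the calibration is good to about 2 mm. A picture is of the moment at which its call begins: read the wrist's pose just before it. camera_model takes no time and is no camera call; for the wrist camera it gives the pose at the moment of the call.
- manip.sign_off(): hands the job in, once; it reports no verdict.
The state is a dict: "t": time; "q": joint angles; "qd": joint speeds; "tau": joint torques, N m; "tcp_pos": TCP position; "tool_rot": TCP orientation; "force": force on the tool from outside, world axes, zero at the start; "ft_torque": the same for the moment, N m; "finger_gap": opening from 0.0 (shut) to 1.0 (fully open).
Only numpy, scipy, OpenCV 4.12 (cv2) and the standard library are available. Lean on these libraries where they do the work, as an engineer would, in place of code of your own. Each camera call takes 0.05 s, during which the arm holds its last target. There are 200 camera calls.

## Working session

There is one attempt and no reset: what is moved stays moved. The work goes in short steps, Python scripts to look and compute and a tool call to move; the robot and the scene stay as the last step left them, time stands still between calls to the robot, and variables do not carry over. Pictures are saved under pics/ and viewed, about 8 in all and at most 12, crops included, and the job is handed in when it is done.

Besides the shell and the picture viewer there is one more tool, called as a command line: name --pt "numbers of a row" for each row, then --argument value for the rest. drive_tool: Moves the arm, as the interface text tells. Its arguments: {"type":"object","properties":{"increments":{"type":"array","items":{"type":"array","items":{"type":"number"}}},"force":{"type":"number"}},"required":["increments"]}

```bash
mkdir -p pics; cat > h.py <<'E'
import numpy as np, cv2, json
from station import manip
def snap(n,f):
    m=manip.camera_model(n); im=np.array(manip.snapshot(n)); cv2.imwrite('pics/'+f,im[:,:,::-1])
    np.savez('pics/'+f+'.npz',im=im,K=np.array(m['mtx']),T=np.array(m['cam_to_world'])); return im
def ray(f,u,v):
    d=np.load('pics/'+f+'.npz');K,T=d['K'],d['T']
    r=T[:3,:3]@np.linalg.solve(K,[u,v,1.]);return T[:3,3],r
def onz(f,u,v,z):
    o,r=ray(f,u,v);return o+r*(z-o[2])/r[2]
def proj(f,p):
    d=np.load('pics/'+f+'.npz');K,T=d['K'],d['T']
    c=np.linalg.inv(T)@np.append(p,1);q=K@c[:3];return q[:2]/q[2]
def tri(a,b):
    # a,b=(file,u,v)
    o1,r1=ray(*a);o2,r2=ray(*b)
    s=np.linalg.lstsq(np.c_[r1,-r2],o2-o1,rcond=None)[0]
    p,q=o1+s[0]*r1,o2+s[1]*r2;return (p+q)/2,np.linalg.norm(p-q)
E
python3 - <<'E'
from h import *
a=snap('top','top0.png');b=snap('side','side0.png')
cv2.imwrite('pics/both.png',np.vstack([a,b])[:,:,::-1])
for n in('top','side'):
    m=manip.camera_model(n);print(n,np.round(m['mtx'],1).tolist(),np.round(m['cam_to_world'],3).tolist())
print(manip.sense())
E
```

```text
top [[418.6, 0.0, 282.7], [0.0, 418.6, 206.5], [0.0, 0.0, 1.0]] [[-0.014, -0.984, 0.18, 0.344], [-1.0, 0.015, 0.004, -0.004], [-0.007, -0.18, -0.984, 1.146], [0.0, 0.0, 0.0, 1.0]]
side [[380.2, 0.0, 286.1], [0.0, 380.2, 211.3], [0.0, 0.0, 1.0]] [[0.923, -0.294, 0.247, 0.305], [-0.384, -0.683, 0.621, -0.664], [-0.014, -0.668, -0.744, 0.88], [0.0, 0.0, 0.0, 1.0]]
{'t': 0.1, 'q': array([ 1.15851324e+00,  5.28365373e-01,  1.43379001e+00, -1.66471833e-05,
        1.18141500e+00, -1.78483961e-01]), 'qd': array([-0.00132301, -0.00273237, -0.00190094,  0.0025638 , -0.00114096,
        0.00030661]), 'tau': array([-1.27842877e-04, -4.43305063e+01, -1.78586698e+01, -2.25347876e-04,
        3.91598893e-03,  1.18617623e-05]), 'tcp_pos': array([0.14447044, 0.60733379, 0.19783132]), 'tool_rot': array([ 1.16630292e-01,  9.93174908e-01, -9.48278652e-04, -2.80501308e-04]), 'force': array([-0.32441176, -0.22695423,  0.29199337]), 'ft_torque': array([ 0.00341191,  0.01952175, -0.01857767]), 'finger_gap': 1.0013385646129715}
```

View pics/top0.png

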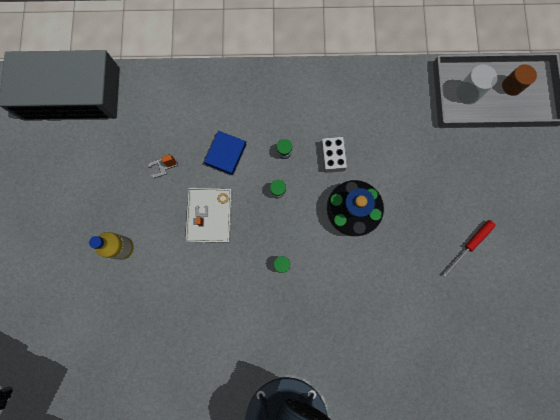

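View pics/side0.png

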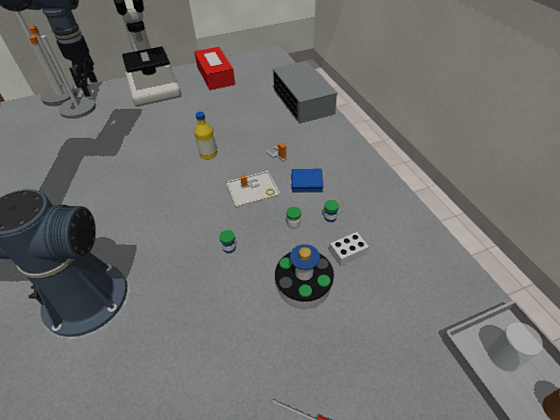

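Top: the tray is at (208,215) with the clip's orange tab at (199,221) and the washer at (223,198). The larger look-alike is outside the tray at (163,165). The mixer is at (356,207) with its brass head at (361,202). Side: clip tab at (245,182), mixer head at (305,253).

```bash
python3 - <<'E'
from h import *
def blobs(f,lo,hi,roi):
    im=np.load('pics/'+f+'.npz')['im'];hsv=cv2.cvtColor(im,cv2.COLOR_RGB2HSV)
    m=cv2.inRange(hsv,lo,hi);z=np.zeros_like(m);x0,y0,x1,y1=roi;z[y0:y1,x0:x1]=m[y0:y1,x0:x1]
    n,l,s,c=cv2.connectedComponentsWithStats(z)
    return sorted([(int(s[i,4]),np.round(c[i],1).tolist(),s[i,:4].tolist()) for i in range(1,n)],reverse=True)[:3]
T,S='top0.png','side0.png'
o=((3,140,90),(16,255,255))
tt=blobs(T,*o,(188,190,230,240));ss=blobs(S,*o,(228,170,262,195));print(tt,ss)
print('tab',tri((T,*tt[0][1]),(S,*ss[0][1])))
br=((10,90,90),(28,255,255))
a=blobs(T,*br,(340,190,380,220));b=blobs(S,*br,(290,240,320,266));print(a,b)
print('head',tri((T,*a[0][1]),(S,*b[0][1])))
bl=((105,120,40),(125,255,255))
a=blobs(T,*bl,(335,180,390,235));b=blobs(S,*bl,(280,235,330,290));print(a,b)
print('plate',tri((T,*a[0][1]),(S,*b[0][1])))
k=((0,0,0),(180,255,45))
im=np.load('pics/top0.png.npz')['im'][170:250,315:400]
m=(im.max(2)<50).astype(np.uint8)
cs=max(cv2.findContours(m,cv2.RETR_EXTERNAL,cv2.CHAIN_APPROX_NONE)[0],key=cv2.contourArea);(cx,cy),r=cv2.minEnclosingCircle(cs);print('rotor',cx+315,cy+170,r,onz(T,cx+315,cy+170,.062))
for n,p in dict(pa=(284,147),pb=(277,187),pc=(282,264)).items(): print(n,onz(T,*p,.059))
for n,p in dict(tr=[(188,189),(231,189),(230,242),(187,242)],block=[(323,138),(346,138)]).items():print(n,[np.round(onz(T,*q,.01 if n=='tr' else .04),3).tolist() for q in p])
print('mouth',onz(T,197,207,.009),onz(T,208,207,.009),'washer',onz(T,223,198,.009))
e=cv2.resize(np.load('pics/top0.png.npz')['im'][180:250,175:400],None,fx=3.5,fy=3.5,interpolation=2)
d=cv2.resize(np.load('pics/side0.png.npz')['im'][165:305,220:340],None,fx=2.5,fy=2.5,interpolation=2)
c=np.zeros((600,800,3),np.uint8);c[:245,:787]=e;c[245:595,:300]=d;cv2.imwrite('pics/crop.png',c[:,:,::-1])
E
```

```text
[(34, [198.1, 220.1], [196, 217, 5, 7])] [(54, [243.5, 180.4], [241, 175, 6, 11])]
tab (array([0.51372953, 0.23066862, 0.02515965]), np.float64(0.0013447645258363677))
[(96, [361.0, 200.9], [356, 196, 11, 11])] [(118, [304.6, 253.3], [299, 248, 12, 12])]
head (array([ 0.53767431, -0.19041326,  0.14509737]), np.float64(0.0004938147257083096))
[(529, [359.4, 202.2], [346, 188, 30, 29])] [(449, [304.4, 257.7], [289, 245, 31, 25])]
plate (array([ 0.53799993, -0.18979608,  0.12617684]), np.float64(0.000264817804608284))
rotor 354.4870262145996 207.8403205871582 28.7659854888916 [ 0.5351941  -0.18785221  0.062     ]
pa [ 0.70602438 -0.00508722  0.059     ]
pb [0.59519643 0.01515904 0.059     ]
pc [0.39172325 0.00461942 0.059     ]
tr [[0.605, 0.264, 0.01], [0.603, 0.144, 0.01], [0.455, 0.146, 0.01], [0.457, 0.263, 0.01]]
block [[0.737, -0.113, 0.04], [0.736, -0.177, 0.04]]
mouth [0.55352404 0.23786537 0.009     ] [0.5530606  0.20741901 0.009     ] washer [0.57781077 0.16621672 0.009     ]Traceback (most recent call last):
  File "<stdin>", line 26, in <module>
ValueError: could not broadcast input array from shape (245,788,3) into shape (245,787,3)
```

```bash
cat >> h.py <<'E'
def Rt():
    from scipy.spatial.transform import Rotation as R
    s=manip.sense();return np.array(s['tcp_pos']),R.from_quat(s['tool_rot'])
def shift(p):
    t,R=Rt();return np.round(100*R.inv().apply(np.array(p)-t),2)
E
python3 - <<'E'
from h import *
t,R=Rt()
m=manip.camera_model('wrist');T=np.array(m['cam_to_world']);print(np.round(m['mtx'],0).tolist())
print('cam in tool',np.round(R.inv().apply(T[:3,3]-t),3),np.round(R.inv().apply(T[:3,2]),3))
print('bottle',onz('top0.png',97,242,.17))
print(R.as_matrix().round(3).tolist(), shift([.514,.231,.2]))
e=cv2.resize(np.load('pics/top0.png.npz')['im'][180:250,175:400],None,fx=3.5,fy=3.5,interpolation=2)
cv2.imwrite('pics/crop.png',e[:,:,::-1])
E
```

```text
[[356.0, 0.0, 273.0], [0.0, 356.0, 210.0], [0.0, 0.0, 1.0]]
cam in tool [ 0.084  0.    -0.176] [-0.325  0.     0.946]
bottle [0.44407125 0.43613985 0.17      ]
[[-0.973, 0.232, -0.001], [0.232, 0.973, -0.002], [0.0, -0.002, -1.0]] [-44.67 -28.05  -0.18]
```

View pics/crop.png

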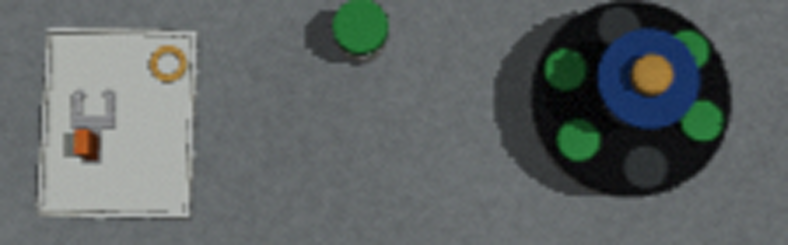

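Crop: the clip's mouth faces up the image (+x, slightly toward -y), the tab is at its lower end, and the washer is upper right.

drive_tool --pt "0 -2 -1.5 -4 0 0 0" --pt "0 -6 -4 -6 0 0 0" --pt "0 -10 -6.5 -6 0 0 0" --pt "90 -14 -9 -6 0 0 0" --pt "180 -18 -11.5 -6 0 0 0" --pt "180 -22 -14 -6 0 0 0" --pt "180 -26 -16.5 -6 0 0 0" --pt "180 -30 -19 -6 0 0 0" --pt "180 -34 -21.5 -5 0 0 0" --pt "180 -38 -24 -3 0 0 0" --pt "180 -42 -26.5 0 0 0 0" --pt "180 -44.7 -28 3 0 0 0" --pt "180 -44.7 -28 5 0 0 0" --pt "180 -44.7 -28 5 0 0 0" --pt "180 -44.7 -28 5 0 0 0" --force 40

```text
t: 1.6
tcp_pos: [0.5142, 0.2321, 0.1485]
tool_rot: [0.117, 0.993, -0.0, -0.001]
force: [-0.0, -0.0, 1.0]
finger_gap: 0.295
```

```bash
python3 - <<'E'
from h import *
im=snap('wrist','w1.png');hsv=cv2.cvtColor(im,cv2.COLOR_RGB2HSV)
m=cv2.inRange(hsv,(3,140,60),(16,255,255));n,l,s,c=cv2.connectedComponentsWithStats(m)
print([(s[i],c[i]) for i in range(1,n) if s[i,4]>150])
s=manip.sense();print(s['t'],s['tcp_pos'],s['finger_gap'],s['tool_rot'])
E
```

```text
[(array([259, 174,  17,  34, 454], dtype=int32), array([267.33259912, 190.64757709])), (array([375, 309,  31,  20, 296], dtype=int32), array([389.65202703, 317.99662162]))]
1.65 [0.51470316 0.23264643 0.14942247] 0.2945979011427484 [1.16223385e-01 9.93223031e-01 1.94605153e-04 3.11215888e-04]
```

View pics/w1.png

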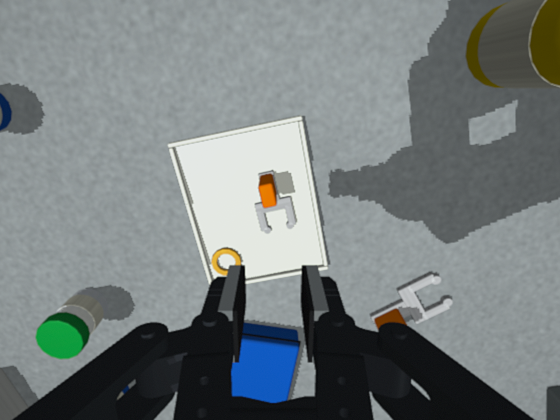

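Wrist view: the tab is at (267,190), the clip noses at about (267,229) and (292,225), and the washer at (226,261).

```bash
python3 - <<'E'
from h import *
f='w1.png';im=np.load('pics/w1.png.npz')['im']
c=im[165:240,245:310]
v=c.max(2).astype(int);sat=v-c.min(2)
cv2.imwrite('pics/crop2.png',cv2.resize(c,None,fx=8,fy=8,interpolation=cv2.INTER_CUBIC)[:,:,::-1])
print(np.round(onz(f,267,229,.009),4),np.round(onz(f,292,225,.009),4))
A=onz(f,267,229,.009);B=onz(f,292,225,.009);M=(A+B)/2;d=B-A
print('mid',M,'yaw from lateral',np.degrees(np.arctan2(-d[0],d[1])))
hsv=cv2.cvtColor(im,cv2.COLOR_RGB2HSV);m=cv2.inRange(hsv,(3,140,60),(16,255,255));m[:,300:]=0
top=(m>0)&(hsv[...,2]>190);print(np.unique(hsv[...,2][m>0]//20*20,return_counts=True))
E
```

```text
[0.5553 0.2169 0.009 ] [0.5568 0.241  0.009 ]
mid [0.55607584 0.22894141 0.009     ] yaw from lateral -3.596759977368818
(array([ 80, 100, 120, 140, 160, 180, 200, 220], dtype=uint8), array([ 36,  96,  10,  13,   9,  14,  31, 245]))
```

View pics/crop2.png

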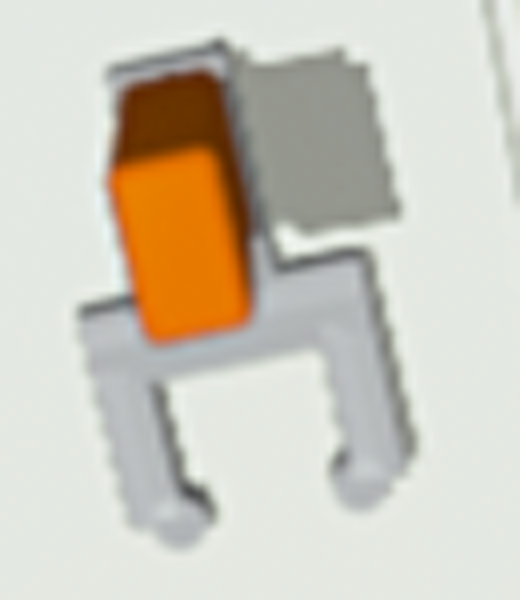

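```bash
python3 - <<'E'
from h import *
w=lambda x,y,z:onz('w1.png',x/8+245-.44,y/8+165-.44,z)[:2]
t=[w(*p,.048) for p in [(112,178),(215,148),(250,325),(150,342)]]
c=np.mean(t,0);d=(t[2]+t[3]-t[0]-t[1])/2
print('tabtop',c,'len',np.linalg.norm(d),'yaw',np.degrees(np.arctan2(d[1],d[0])),'wid',np.linalg.norm(t[1]-t[0]))
r=[w(*p,.009) for p in [(108,72),(228,45)]]; s=[w(*p,.009) for p in[(78,312),(370,252)]];n=[w(*p,.009) for p in[(180,548),(362,508)]]
for k in (r,s,n): print(np.mean(k,0),np.linalg.norm(k[0]-k[1]))
d=np.mean(n,0)-np.mean(r,0);print('len',np.linalg.norm(d),'yaw',np.degrees(np.arctan2(d[1],d[0])),'tab=',np.mean(r,0)+d/np.linalg.norm(d)*.011)
for k in (r,s,n):
  e=k[1]-k[0];print('latyaw',np.degrees(np.arctan2(-e[0],e[1])))
E
```

```text
tabtop [0.51212222 0.22832177] len 0.018303304871144902 yaw -2.0304701823429387 wid 0.01077301797291959
[0.50114606 0.2287606 ] 0.01389535947565265
[0.52824912 0.22874707] 0.03455756007840675
[0.55939566 0.22712789] 0.022266332539119336
len 0.05827247011314846 yaw -1.6055502450014023 tab= [0.51214175 0.22845239]
latyaw -0.4627106014789646
latyaw -1.2257882139690817
latyaw -0.014616451905579562
```

drive_tool --pt "180 0.15 -0.45 4 0 0 -0.1" --pt "180 0.15 -0.45 8 0 0 -0.207" --pt "180 0.15 -0.45 8 0 0 -0.207" --pt "180 0.15 -0.45 10 0 0 -0.207" --pt "180 0.15 -0.45 12 0 0 -0.207" --pt "180 0.15 -0.45 13 0 0 -0.207" --pt "180 0.15 -0.45 13.6 0 0 -0.207" --pt "180 0.15 -0.45 13.6 0 0 -0.207"

```text
t: 2.45
tcp_pos: [0.5127, 0.2285, 0.0135]
tool_rot: [0.014, 1.0, 0.0, 0.001]
force: [0.1, -0.7, 0.2]
finger_gap: 0.296
```

```bash
python3 - <<'E'
from h import *
im=snap('wrist','w2.png')
s=manip.sense();print(s['t'],s['tcp_pos'],s['finger_gap'],s['tool_rot'],s['force'])
E
```

```text
2.5 [0.51293184 0.22840003 0.01374861] 0.2935425432122216 [1.34776380e-02 9.99908826e-01 1.88464902e-04 8.10931781e-04] [0.17034211 0.24972666 0.76360418]
```

View pics/w2.png

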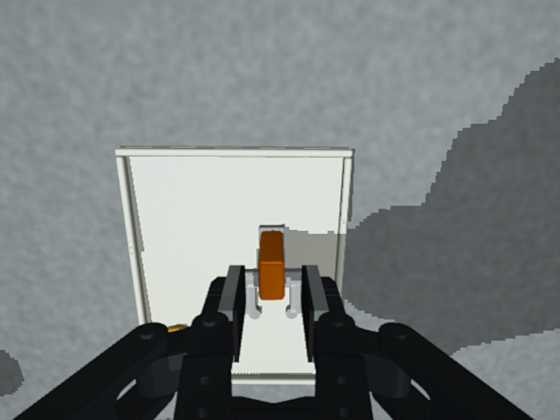

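The tab at (271,265) sits centred between the pads, so I close on it.

drive_tool --pt "255 0 0 0 0 0 0" --pt "255 0 0 0 0 0 0" --pt "255 0 0 0 0 0 0" --pt "255 0 0 0 0 0 0" --pt "255 0 0 0 0 0 0" --pt "255 0 0 -1 0 0 0" --pt "255 0 0 -3 0 0 0" --pt "255 0 0 -7 0 0 0" --pt "255 0 0 -12 0 0 0" --pt "255 0 0 -16 0 0 0" --pt "255 0 0 -16 0 0 0" --force 70

```text
t: 3.6
tcp_pos: [0.5165, 0.2292, 0.1793]
tool_rot: [0.013, 1.0, 0.002, 0.007]
force: [0.8, 0.7, -1.6]
finger_gap: 0.084
```

```bash
python3 - <<'E'
from h import *
im=snap('wrist','w3.png')
s=manip.sense();print(s['t'],s['tcp_pos'],s['finger_gap'],s['tool_rot'],s['force'],s['ft_torque'])
E
```

```text
3.65 [0.51424749 0.2285487  0.17622565] 0.08311718977195086 [1.33725815e-02 9.99903475e-01 8.98806840e-04 3.66151193e-03] [ 0.60989924  0.54579768 -1.68665898] [-0.05600057  0.0005355   0.00256137]
```

View pics/w3.png

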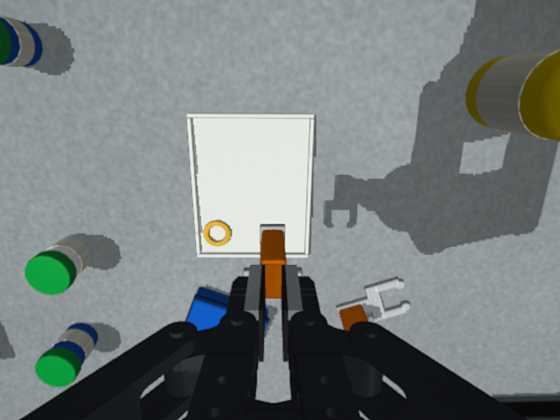

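The clip is held and clear of the tray. The washer at (217,233) has not moved.

drive_tool --pt "255 1 -3 -1 0 0 0" --pt "255 2 -7 -1 0 0 0" --pt "255 3 -11 -1 0 0 0" --pt "255 4 -15 -1 0 0 0" --pt "255 5 -19 -1 0 0 0" --pt "255 6 -23 -1 0 0 0" --pt "255 6.1 -27 -1 0 0 0" --pt "255 6.1 -31 -1 0 0 0" --pt "255 6.1 -35 -1 0 0 0" --pt "255 6.1 -38.5 -1 0 0 0" --pt "255 6.1 -41 -1 0 0 0" --pt "255 6.1 -41.8 -1 0 0 0" --pt "255 6.1 -41.8 -1 0 0 0" --pt "255 6.1 -41.8 -1 0 0 0" --pt "255 6.1 -41.8 -1 0 0 0" --force 110

```text
t: 5.15
tcp_pos: [0.4395, -0.1864, 0.1823]
tool_rot: [0.013, 1.0, 0.001, -0.001]
force: [0.7, 0.1, -0.4]
finger_gap: 0.046
```

```bash
python3 - <<'E'
from h import *
a=snap('wrist','w4.png');b=snap('side','s4.png');c=snap('top','t4.png')
s=manip.sense();print(s['t'],s['tcp_pos'],s['finger_gap'],s['tool_rot'],s['force'],s['ft_torque'])
d=cv2.resize(b[210:320,220:360],(560,440),interpolation=2);e=cv2.resize(c[160:260,310:410],(400,400),interpolation=2)
o=np.zeros((600,800,3),np.uint8);o[:300,:400]=cv2.resize(a,(400,300));o[:300,400:700]=cv2.resize(e,(300,300));o[300:600,:382]=cv2.resize(d,(382,300));cv2.imwrite('pics/m4.png',o[:,:,::-1])
E
```

```text
5.3 [ 0.44001716 -0.18704401  0.18274084] 0.05032745383386571 [ 1.25987086e-02  9.99920617e-01  1.44023610e-04 -1.11375667e-04] [ 0.22175002 -0.57223609 -0.39628607] [ 0.03199383 -0.0056747   0.02918237]
```

View pics/m4.png

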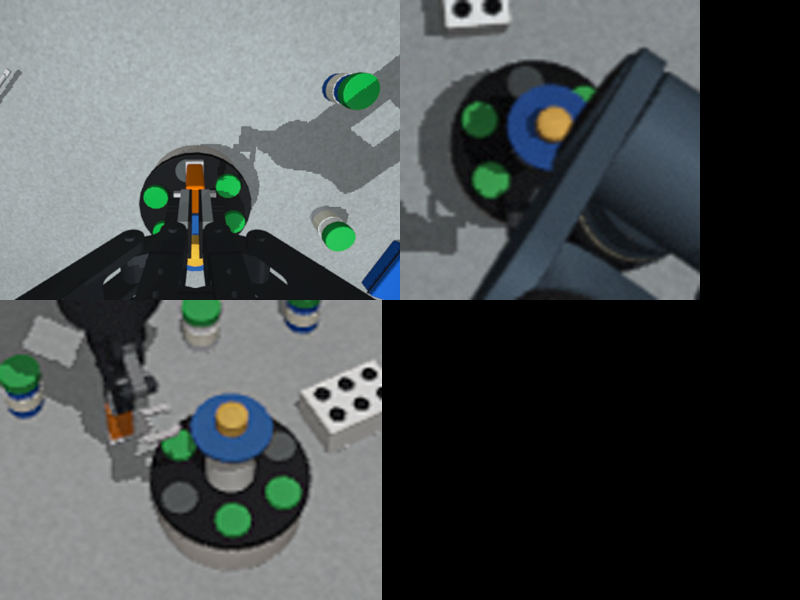

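```bash
python3 - <<'E'
from h import *
im=np.load('pics/w4.png.npz')['im'];hsv=cv2.cvtColor(im,cv2.COLOR_RGB2HSV)
m=cv2.inRange(hsv,(14,110,80),(28,255,255));ys,xs=np.nonzero(m)
for y in range(325,390,4):
    x=xs[ys==y]
    if len(x): print(y,x.min(),x.max(),len(x),end=' | ')
print()
c=np.array([.5378,-.1901])
for z,r,n in ((.145,.014,'headtop'),(.126,.036,'plate'),(.062,.075,'rotor')):
    print(n,[np.round(proj('w4.png',[c[0]+a*r,c[1]+b*r,z])).tolist() for a,b in((0,0),(1,0),(-1,0),(0,1),(0,-1))])
# rotor outline in wrist: dark pixel extreme columns per row + lids
g=cv2.inRange(hsv,(45,120,60),(75,255,255));n,l,s,q=cv2.connectedComponentsWithStats(g)
for i in range(1,n):
    if s[i,4]>100: print('green',q[i],s[i],onz('w4.png',*q[i],.07)[:2])
# head/plate edges in side/top: brass bright top face circle
for f,roi in(('top0.png',(345,185,378,218)),('s4.png',(290,235,320,270))):
    I=np.load('pics/'+f+'.npz')['im'];h=cv2.cvtColor(I,cv2.COLOR_RGB2HSV);x0,y0,x1,y1=roi
    M=cv2.inRange(h,(10,90,60),(28,255,255))[y0:y1,x0:x1];V=h[y0:y1,x0:x1,2]
    b=(M>0)&(V>0.8*V[M>0].max());yy,xx=np.nonzero(b);print(f,'topface',xx.mean()+x0,yy.mean()+y0,b.sum(),'pred',proj(f,[*c,.145]),proj(f,[*c,.147]))
E
```

```text
333 268 277 10 | 337 268 277 10 | 341 268 278 11 | 345 268 278 11 | 349 267 278 12 | 353 267 279 13 | 357 267 279 13 | 361 263 282 20 | 365 262 284 23 | 369 262 284 23 | 
headtop [[271.0, 351.0], [271.0, 366.0], [270.0, 335.0], [290.0, 351.0], [251.0, 351.0]]
plate [[271.0, 334.0], [272.0, 371.0], [269.0, 294.0], [317.0, 333.0], [225.0, 335.0]]
rotor [[271.0, 290.0], [273.0, 354.0], [269.0, 216.0], [350.0, 288.0], [192.0, 292.0]]
green [502.37023061 126.87379455] [ 473  102   59   52 2385] [ 0.38977904 -0.00299961]
green [318.97589099 259.99056604] [301 243  37  34 954] [ 0.50315053 -0.14613748]
green [217.65783898 275.48411017] [200 259  36  34 944] [ 0.51648644 -0.23817401]
green [328.72687861 309.31936416] [315 295  29  32 692] [ 0.55514336 -0.13604654]
green [220.86772487 318.02116402] [213 309  18  20 189] [ 0.56220023 -0.2385457 ]
green [473.56877579 330.75171939] [ 451  311   47   41 1454] [0.58298016 0.00462884]
top0.png topface 361.34567901234567 200.64197530864197 81 pred [360.87538927 200.75836694] [361.02082797 200.59946162]
s4.png topface 304.7901234567901 251.91358024691357 81 pred [304.4939301  253.24166009] [304.51226214 252.74449797]
```

drive_tool --pt "255 -1.5 0 0 0 0 0" --pt "255 -3.3 0 0 0 0 0" --pt "255 -3.3 0 0.5 0 0 0" --pt "255 -3.3 0 1.5 0 0 0" --pt "255 -3.3 0 2.5 0 0 0" --pt "255 -3.3 0 3 0 0 0" --pt "255 -3.3 0 3.2 0 0 0" --pt "255 -3.3 0 3.2 0 0 0" --pt "255 -3.3 0 3.2 0 0 0"

```text
t: 6.2
tcp_pos: [0.4731, -0.1893, 0.1508]
tool_rot: [0.013, 1.0, -0.0, 0.0]
force: [-0.1, -0.0, -1.0]
finger_gap: 0.053
```

```bash
python3 - <<'E'
from h import *
b=snap('side','s5.png');s=manip.sense();print(s['t'],s['tcp_pos'],s['tool_rot'],s['force'])
a=snap('wrist','w5.png')
o=np.hstack([cv2.resize(b[225:300,260:350],(480,400),interpolation=2),a[200:420,190:350][:,:,:].repeat(2,0)[:400].repeat(2,1)]);cv2.imwrite('pics/m5.png',o[:,:,::-1])
E
```

```text
6.25 [ 0.47320304 -0.1893096   0.15098232] [ 1.34830176e-02  9.99909040e-01 -2.01217733e-04  2.81951912e-04] [ 0.22879759  0.36021279 -1.25554388]
```

View pics/m5.png

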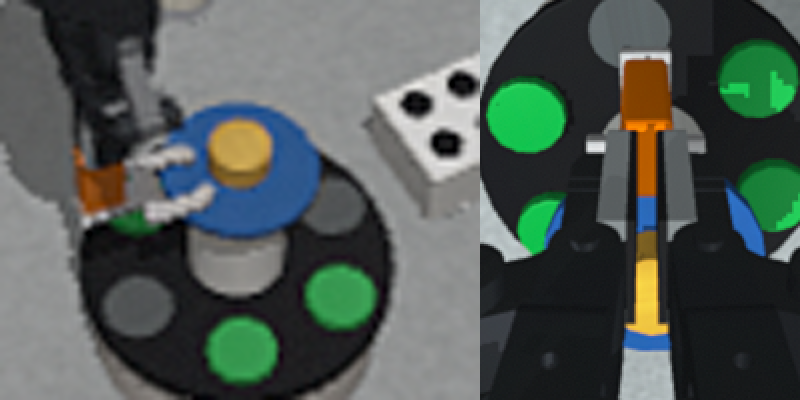

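The side crop shows the fork over the plate's edge, short of the brass head. The wrist crop suggests the plate lies slightly to the right of the tool, so I'll fit its rim.

```bash
python3 - <<'E'
from h import *
from scipy.optimize import least_squares
f='w5.png';im=np.load('pics/w5.png.npz')['im'];hsv=cv2.cvtColor(im,cv2.COLOR_RGB2HSV)
m=cv2.inRange(hsv,(103,120,40),(125,255,255));m[:200]=0
P=[]
for y in range(292,400):
    x=np.nonzero(m[y,190:350])[0]+190
    if len(x): P.append((y,x.min(),x.max()))
print(P[::3])
E=[(a-.5,y) for y,a,b in P if a<235]+[(b+.5,y) for y,a,b in P if b>310]
# bottom arc columns
B=[]
for c in range(262,286,2):
    y=np.nonzero(m[200:,c])[0]+200
    if len(y) and y.max()>360:B.append((c,y.max()+.5))
print(B,len(E))
for z in(.124,.128,.132):
    W=np.array([onz(f,*p,z)[:2] for p in E+B])
    r=least_squares(lambda q:np.hypot(*(W-q).T)-.036,[.538,-.19],loss='soft_l1',f_scale=.001);print(z,r.x,np.sqrt(np.mean(r.fun**2)))
h=np.degrees
t,R=Rt();M=R.as_matrix();print('tool lateral of centre mm',1e3*(M.T@(np.append(r.x,.13)-t)))
d=np.load('pics/w5.png.npz')
E
```

```text
[(292, np.int64(312), np.int64(316)), (295, np.int64(312), np.int64(317)), (298, np.int64(313), np.int64(320)), (301, np.int64(231), np.int64(323)), (304, np.int64(229), np.int64(324)), (307, np.int64(227), np.int64(326)), (310, np.int64(226), np.int64(327)), (313, np.int64(225), np.int64(329)), (316, np.int64(224), np.int64(331)), (319, np.int64(223), np.int64(331)), (322, np.int64(223), np.int64(332)), (325, np.int64(324), np.int64(332)), (328, np.int64(330), np.int64(332)), (366, np.int64(262), np.int64(267)), (369, np.int64(262), np.int64(284)), (372, np.int64(261), np.int64(285))]
[(262, np.float64(373.5)), (264, np.float64(373.5)), (266, np.float64(373.5)), (268, np.float64(374.5)), (270, np.float64(374.5)), (272, np.float64(374.5)), (274, np.float64(374.5)), (276, np.float64(374.5)), (278, np.float64(374.5)), (280, np.float64(374.5)), (282, np.float64(374.5)), (284, np.float64(374.5))] 62
0.124 [ 0.54321375 -0.18795   ] 0.0020818924791120214
0.128 [ 0.5414149  -0.18799361] 0.0012369394783841752
0.132 [ 0.53937567 -0.1880482 ] 0.0005483233572127718
tool lateral of centre mm [-66.05237813   3.0828623   21.10676127]
```

drive_tool --pt "255 0 0.24 0.2 0 0 0" --pt "255 0 0.24 0.5 0 0 0" --pt "255 0 0.24 0.7 0 0 0" --pt "255 0 0.24 0.8 0 0 0" --pt "255 0 0.24 0.8 0 0 0" --pt "255 0 0.24 0.8 0 0 0"

```text
t: 6.9
tcp_pos: [0.4732, -0.1867, 0.1429]
tool_rot: [0.013, 1.0, -0.0, 0.0]
force: [-0.9, 0.3, 1.3]
finger_gap: 0.045
```

drive_tool --pt "255 0 0 0.1 0 0 0" --pt "255 0 0 0.2 0 0 0" --pt "255 0 0 0.2 0 0 0" --pt "255 0 0 0.2 0 0 0"

```text
t: 7.3
tcp_pos: [0.4732, -0.1868, 0.1409]
tool_rot: [0.013, 1.0, -0.0, 0.0]
force: [-0.4, 0.0, 2.9]
finger_gap: 0.043
```

drive_tool --pt "255 0 0 0.1 0 0 0" --pt "255 0 0 0.2 0 0 0" --pt "255 0 0 0.2 0 0 0" --pt "255 0 0 0.2 0 0 0"

```text
t: 7.7
tcp_pos: [0.4731, -0.1867, 0.1388]
tool_rot: [0.013, 1.0, -0.0, 0.0]
force: [-0.7, -0.3, 4.7]
finger_gap: 0.05
```

drive_tool --pt "255 0 0 0.1 0 0 0" --pt "255 -0.2 0 0.1 0 0 0" --pt "255 -0.4 0 0.1 0 0 0" --pt "255 -0.6 0 0.1 0 0 0" --pt "255 -0.8 0 0.1 0 0 0" --pt "255 -0.8 0 0.1 0 0 0"

```text
t: 8.3
tcp_pos: [0.4813, -0.187, 0.138]
tool_rot: [0.013, 1.0, -0.0, 0.0]
force: [-1.9, -0.3, 6.3]
finger_gap: 0.046
```

drive_tool --pt "255 -0.15 0 0 0 0 0" --pt "255 -0.3 0 0 0 0 0" --pt "255 -0.4 0 0 0 0 0"

```text
t: 8.6
tcp_pos: [0.485, -0.1871, 0.1382]
tool_rot: [0.013, 1.0, -0.0, -0.0]
force: [-2.0, 0.2, 8.0]
finger_gap: 0.046
```

drive_tool --pt "255 0 0 -0.1 0 0 0" --pt "255 0 0 -0.1 0 0 0" --pt "255 0 0 -0.1 0 0 0"

```text
t: 8.9
tcp_pos: [0.4852, -0.1871, 0.139]
tool_rot: [0.013, 1.0, -0.0, 0.0]
force: [-0.9, -0.2, 5.4]
finger_gap: 0.048
```

```bash
python3 - <<'E'
from h import *
a=snap('wrist','w6.png')
for i in range(2):
    b=snap('side',f's6{i}.png');s=manip.sense();print(s['t'],s['tcp_pos'],s['force'],s['ft_torque'])
o=np.hstack([cv2.resize(b[235:290,265:330],(472,400),interpolation=cv2.INTER_CUBIC),cv2.resize(a[250:390,190:350],(320,280))[:,:].copy() if 0 else cv2.resize(a[220:400,200:347],(326,400),interpolation=2)]);cv2.imwrite('pics/m6.png',o[:,:,::-1])
E
```

```text
9.0 [ 0.48518891 -0.18709338  0.13900689] [-1.53545833 -0.5945387   5.99388677] [-0.00334803  0.27577852  0.01211495]
9.05 [ 0.48518497 -0.18711837  0.13901893] [-1.43383567 -0.9743306   5.71346308] [ 0.01414891  0.24262378 -0.02423762]
```

View pics/m6.png

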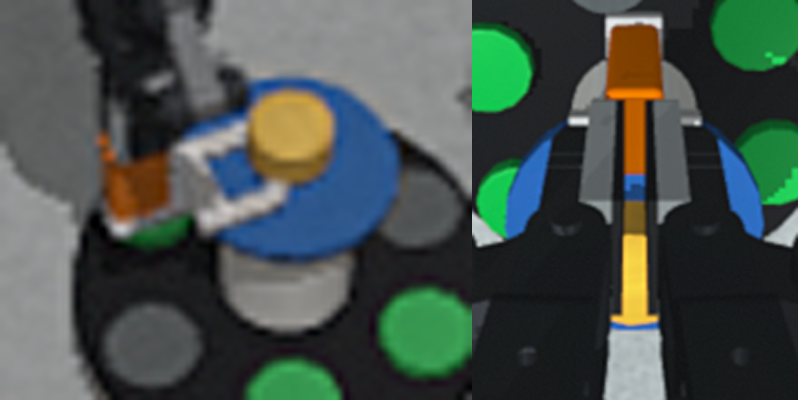

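Side crop: the fork lies flat on the plate with its noses going under the brass head. Wrist crop: plate rim and fingers are both centred at column 634. I push on in.

drive_tool --pt "255 -0.1 0 0 0 0 0" --pt "255 -0.2 0 0 0 0 0" --pt "255 -0.3 0 0 0 0 0" --pt "255 -0.3 0 0 0 0 0"

```text
t: 9.45
tcp_pos: [0.4881, -0.1872, 0.139]
tool_rot: [0.013, 1.0, -0.0, -0.0]
force: [-1.5, -0.1, 5.6]
finger_gap: 0.045
```

drive_tool --pt "255 -0.1 0 0 0 0 0" --pt "255 -0.2 0 0 0 0 0" --pt "255 -0.2 0 0 0 0 0"

```text
t: 9.75
tcp_pos: [0.4894, -0.1873, 0.1389]
tool_rot: [0.013, 1.0, -0.0, -0.001]
force: [-3.1, -0.6, 6.1]
finger_gap: 0.041
```

drive_tool --pt "255 -0.1 0 0 0 0 0" --pt "255 -0.2 0 0 0 0 0" --pt "255 -0.2 0 0 0 0 0"

```text
t: 10.05
tcp_pos: [0.4898, -0.187, 0.1388]
tool_rot: [0.013, 1.0, 0.0, -0.002]
force: [-7.1, -1.4, 9.2]
finger_gap: 0.047
```

drive_tool --pt "255 0 0 -0.07 0 0 0" --pt "255 -0.1 0 -0.07 0 0 0" --pt "255 -0.1 0 -0.07 0 0 0"

```text
t: 10.35
tcp_pos: [0.4902, -0.1868, 0.1391]
tool_rot: [0.013, 1.0, 0.0, -0.003]
force: [-6.5, -0.6, 6.6]
finger_gap: 0.048
```

drive_tool --pt "255 -0.1 0 0 0 0 0" --pt "255 -0.1 0 0 0 0 0"

```text
t: 10.55
tcp_pos: [0.4907, -0.1866, 0.1391]
tool_rot: [0.013, 1.0, 0.001, -0.004]
force: [-7.0, -0.8, 7.5]
finger_gap: 0.047
```

drive_tool --pt "255 -0.1 0 0 0 0 0" --pt "255 -0.1 0 0 0 0 0"

```text
t: 10.75
tcp_pos: [0.4916, -0.1865, 0.139]
tool_rot: [0.013, 1.0, 0.001, -0.004]
force: [-6.8, -0.5, 8.2]
finger_gap: 0.043
```

drive_tool --pt "255 -0.1 0 -0.03 0 0 0" --pt "255 -0.1 0 -0.03 0 0 0"

```text
t: 10.95
tcp_pos: [0.493, -0.1865, 0.1392]
tool_rot: [0.013, 1.0, 0.001, -0.003]
force: [-6.1, -0.6, 6.1]
finger_gap: 0.049
```

```bash
python3 - <<'E'
from h import *
for i in range(2):
    s=manip.sense();print(s['t'],s['tcp_pos'],s['force'],s['ft_torque'],s['tool_rot'])
    b=snap('side',f's7{i}.png');a=snap('wrist','w7.png')
hsv=cv2.cvtColor(a,cv2.COLOR_RGB2HSV);m=cv2.inRange(hsv,(103,120,40),(125,255,255))
for y in range(310,330,4):
    x=np.nonzero(m[y,190:350])[0]+190;print(y,x.min(),x.max())
E
```

```text
10.95 [ 0.49298471 -0.18651509  0.13924702] [-6.12049449 -0.55854932  6.12698442] [-0.11968524  1.12309418 -0.0172056 ] [ 1.30017933e-02  9.99909515e-01  8.67833779e-04 -3.34101106e-03]
11.05 [ 0.49306522 -0.18654419  0.13923482] [-6.16927961 -0.56757642  6.48914705] [-0.08619146  1.08877882 -0.03693628] [ 1.30088792e-02  9.99909726e-01  8.34138298e-04 -3.25777445e-03]
310 214 330
314 214 329
318 215 329
322 216 327
326 217 220
```

drive_tool --pt "255 -0.1 0 0 0 0 0" --pt "255 -0.1 0 0 0 0 0"

```text
t: 11.35
tcp_pos: [0.4954, -0.1869, 0.1395]
tool_rot: [0.013, 1.0, 0.0, -0.002]
force: [-3.7, 0.2, 6.1]
finger_gap: 0.051
```

drive_tool --pt "255 -0.1 0 0 0 0 0" --pt "255 -0.1 0 0 0 0 0"

```text
t: 11.55
tcp_pos: [0.4978, -0.1874, 0.1398]
tool_rot: [0.013, 1.0, 0.0, -0.0]
force: [-1.8, 0.6, 5.4]
finger_gap: 0.051
```

drive_tool --pt "255 -0.1 0 0 0 0 0" --pt "255 -0.1 0 0 0 0 0"

```text
t: 11.75
tcp_pos: [0.4997, -0.1877, 0.14]
tool_rot: [0.014, 1.0, -0.0, 0.001]
force: [-0.6, -0.6, 5.4]
finger_gap: 0.045
```

drive_tool --pt "255 -0.1 0 0 0 0 0" --pt "255 -0.15 0 0 0 0 0" --pt "255 -0.15 0 0 0 0 0"

```text
t: 12.05
tcp_pos: [0.5009, -0.1878, 0.14]
tool_rot: [0.013, 1.0, -0.0, 0.0]
force: [-0.5, -0.9, 6.3]
finger_gap: 0.053
```

drive_tool --pt "255 -0.1 0 0 0 0 0" --pt "255 -0.1 0 0 0 0 0"

```text
t: 12.25
tcp_pos: [0.5018, -0.1876, 0.14]
tool_rot: [0.013, 1.0, -0.0, 0.0]
force: [-0.7, -0.5, 5.0]
finger_gap: 0.049
```

drive_tool --pt "255 -0.1 0 0 0 0 0" --pt "255 -0.1 0 0 0 0 0"

```text
t: 12.45
tcp_pos: [0.5027, -0.1876, 0.1399]
tool_rot: [0.013, 1.0, -0.0, 0.0]
force: [-1.4, -0.4, 5.4]
finger_gap: 0.051
```

drive_tool --pt "255 -0.1 0 0 0 0 0" --pt "255 -0.1 0 0 0 0 0"

```text
t: 12.65
tcp_pos: [0.5036, -0.1875, 0.1399]
tool_rot: [0.013, 1.0, -0.0, -0.0]
force: [-1.2, -0.8, 5.0]
finger_gap: 0.049
```

drive_tool --pt "255 -0.1 0 0 0 0 0" --pt "255 -0.1 0 0 0 0 0"

```text
t: 12.85
tcp_pos: [0.5037, -0.1874, 0.1398]
tool_rot: [0.013, 1.0, 0.0, -0.001]
force: [-2.6, 0.6, 5.9]
finger_gap: 0.048
```

drive_tool --pt "255 -0.1 0 0 0 0 0" --pt "255 -0.1 0 0 0 0 0"

```text
t: 13.05
tcp_pos: [0.5038, -0.1873, 0.1396]
tool_rot: [0.013, 1.0, 0.0, -0.002]
force: [-4.6, -0.6, 6.9]
finger_gap: 0.048
```

drive_tool --pt "255 0.1 0 0 0 0 0" --pt "255 0.22 0 -0.05 0 0 0" --pt "255 0.25 0 -0.12 0 0 0" --pt "255 0.25 0 -0.12 0 0 0"

```text
t: 13.45
tcp_pos: [0.5035, -0.1875, 0.1411]
tool_rot: [0.013, 1.0, -0.0, 0.0]
force: [-0.3, 0.6, 4.8]
finger_gap: 0.046
```

drive_tool --pt "255 0 0 -0.05 0 0 0" --pt "255 0 0 -0.05 0 0 0"

```text
t: 13.65
tcp_pos: [0.5034, -0.1875, 0.1415]
tool_rot: [0.013, 1.0, -0.0, 0.0]
force: [0.4, 0.6, 3.8]
finger_gap: 0.049
```

drive_tool --pt "240 0 0 0 0 0 0" --pt "225 0 0 0 0 0 0" --pt "210 0 0 0 0 0 0" --pt "195 0 0 0 0 0 0" --pt "180 0 0 0 0 0 0" --pt "180 0 0 0 0 0 0" --pt "180 0 0 0 0 0 0" --pt "180 0 0 -0.5 0 0 0" --pt "180 0 0 -1.5 0 0 0" --pt "180 0 0 -3 0 0 0" --pt "180 0 0 -5 0 0 0" --pt "180 0 0 -7 0 0 0" --pt "180 3 0 -9 0 0 0" --pt "180 6 0 -9 0 0 0" --pt "180 6 0 -9 0 0 0" --force 20

```text
t: 15.15
tcp_pos: [0.44, -0.1848, 0.2327]
tool_rot: [0.014, 1.0, 0.0, -0.001]
force: [0.1, -0.1, -0.2]
finger_gap: 0.294
```

```bash
python3 - <<'E'
from h import *
a=snap('wrist','w8.png');b=snap('side','s8.png');s=manip.sense();print(s['t'],s['tcp_pos'],s['force'],s['finger_gap'])
o=np.hstack([cv2.resize(b[225:310,255:345],(400,378),interpolation=cv2.INTER_CUBIC),cv2.resize(a[170:390,170:390],(378,378),interpolation=2)]);cv2.imwrite('pics/m8.png',o[:,:,::-1])
E
```

```text
15.25 [ 0.4433374 -0.186147   0.2324504] [ 0.48032804 -0.14418463  0.45328242] 0.2922834399219528
```

View pics/m8.png

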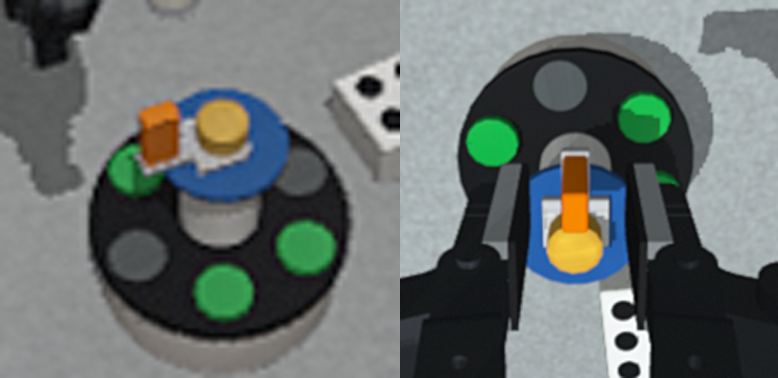

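The clip stands released, tab upright, fork under the head and centred on the plate. I check the tab-to-axis distance numerically before handing in.

```bash
python3 - <<'E'
from h import *
f='w8.png';a=np.load('pics/w8.png.npz')['im'];h=cv2.cvtColor(a,cv2.COLOR_RGB2HSV);h[:170]=0
m=cv2.inRange(h,(3,140,200),(14,255,255));ys,xs=np.nonzero(m);print('tabtop',xs.min(),xs.max(),ys.min(),ys.max())
t=onz(f,xs.mean(),(ys.min()+ys.max())/2,.1746)
b=cv2.inRange(h,(15,110,190),(28,255,255));by,bx=np.nonzero(b);print('head',bx.min(),bx.max(),by.min(),by.max())
hd=onz(f,(bx.min()+bx.max())/2,by.max()+.5,.1526)
d=t-hd;print(t,hd,'tab to head far edge (expect 50):',np.hypot(d[0],d[1])*1e3,'lateral mm along heading -1.5:',1e3*(d[1]+.0262*d[0]))
B=np.load('pics/s8.png.npz')['im'];H=cv2.cvtColor(B,cv2.COLOR_RGB2HSV)[225:310,255:345];o=cv2.inRange(H,(3,140,60),(14,255,255));y,x=np.nonzero(o);print('side tab',x.min()+255,x.max()+255,y.min()+225,y.max()+225)
# expected clip_tab projection when home (height .1306+.022)
c=hd.copy();e=np.array([.539-.036,-.1881+.0009,.1526]);print('pred side',proj('s8.png',e),'meas',x.mean()+255,y.mean()+225)
E
```

```text
tabtop 264 265 283 294
head 256 559 259 328
[ 0.49869402 -0.19265048  0.1746    ] [ 0.55453533 -0.07230713  0.1526    ] tab to head far edge (expect 50): 132.66790835755822 lateral mm along heading -1.5: -121.8063923935746
side tab 286 294 248 261
pred side [290.43502552 255.19924271] meas 290.38461538461536 255.69230769230768
```

```bash
python3 -c "
from station import manip
print(manip.sign_off())"
```

```text
the job is handed in; nothing more can be done
None
```

The clip is refitted on the mixer's spindle, released and handed in at about 15 s on the robot's clock, well under the 45 s limit.

- **Pick:** I took the smaller clip by its orange tab out of the tray. The washer looked unmoved in the next picture.
- **Press and slide:** I pressed the plate down about 4 to 5 mm, judged from the spring force, and slid the clip in under the head. For two brief moments the force suggested the plate was at or near its 6 mm stop, and I raised the tool slightly each time.
- **Snap-in:** The push built to about 7 N, eased at the snap, ran free for some millimetres, then came up firm at about 4.6 N. I eased back slightly, raised the clip a little and let go.
- **Spindle load:** The highest wrist force I read was about 12 N. With the 6 N allowance that is about 18 N on the spindle, against the limit of 30 N. I only saw force at the end of each move, so a short peak in between is possible.

**Last checks**
- After release, the side and wrist views show the tab upright and the clip flat under the head, with the gripper clear.
- The tab in the side view is within about 0.5 px of where it should be when home. The stop position also agrees with the spindle position measured earlier, to about 1 mm.
- My numeric check in the last wrist picture failed: the colour masks picked up the wrong pixels. I judged that picture by eye only.
- The cameras disagreed by about 2 mm on the spindle's sideways position. I went mostly by the wrist view, and the plate then looked centred on the fingers.
- I did not re-measure the bystanders at the end.

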